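# Mesh the splined feed roller into the ticket printer's drive hub and hold it down

## Robot

A 7-joint arm with a two-finger parallel gripper is mounted at the origin on the work surface. World frame = base frame: x ahead of the robot, y to its left, z up, the work surface at z = 0. Lengths are in mm, angles in rad, forces in N, time in s.
With the tool pointing down it reaches from about 400 to 850 mm from the base axis. Payload 6.9 kg.
Tool frame: the origin (TCP) lies midway between the tips of the shut fingers; the grasp point (between the pads) lies 19 mm behind it; z points along the fingers, y is the line along which they close (so a half turn about z gives the same grasp; the last joint's range is limited). The gripper opens to 85 mm and grips with 20 to 120 N. Pads are 22 mm wide; open, the fingers measure 114 mm over their backs; the gripper's body (76 mm by 85 mm) begins 54 mm behind the grasp point. The pads swing forward as they close: fully open they stand 13 mm farther back than shut.
Start: joints at [-1.101, 0.507, -0.238, 1.5, 0.126, 1.149, -0.155], TCP at [222.41, 584.076, 231.275] pointing down, gripper open.
Joint ranges: [-3.08, 3.08], [-0.24, 2.05], [-1.43, 1.35], [0, 2.5], [-1.52, 4.66], [0.17, 1.96], [-2.89, 2.89]. Speed limits (rad/s): [2.39, 2.39, 3.14, 3.14, 3.14, 3.14, 3.14].

## Interface

Orientations are given as a rotation vector (axis times angle).
In Python, from station import * gives the robot as it stands.
- The arm moves only by the tool servo_tool, never from a script. Its argument "rows" is a list of rows, each an object of numbers: "x", "y", "z": the shift along the world's x, y, z in cm; "spin": the turn about the world's z in rad. In form: [{"x": .., "y": .., "z": .., "spin": ..}, ...]. A call has 1 to 8 rows; each row shifts and turns the commanded pose from where the row before left it; what a row does not reach is not made up. A row lasts 1/8 s, in which the tool goes at most 62.5 mm and 10.7 degrees, less where a joint would pass 70% of its speed; a pose out of reach is approached as far as the arm can. A call is refused whole if a number of a shift passes 6.25 or a number of a turn 0.188, either way. A call with a gripper value outside its range is refused whole. "gripper" is the finger opening in cm, from 0 to 8.54, set as the call begins (left out, the last holds). The fingers move at their own pace and stop on an object; the grip force is fixed at half the most. Time passes only in rows, so rows that do not move let the fingers close. It gives the time, the measured TCP pose, the force, the opening and the grip force at its end, in the units of the state.
- get_obs(): the state, without advancing time (a new reading comes with each control period).
- grab_frame(name): name is "side" or "top" or "wrist"; returns a dict with "color" (480x640x3 uint8, blue, green, red), "mtx" (3x3 intrinsics, pixels), "T" (4x4, takes a point from camera to world coordinates). Camera axes: x right, y down, z forward; pixel columns grow to the right and rows downward; lengths in mm; the calibration is good to about 2 mm. A picture is of the moment at which its call begins. There is no depth.
- close_job(): hands the job in; it is judged then, once.
The state is a dict: "time_s": time; "joints": joint angles; "qvel": joint speeds; "joint_efforts": joint torques, N m; "tool_pos": TCP position; "ee_rot": TCP orientation; "ft_force": force on the tool from outside, world axes, zero at the start; "wrist_torque": the same for the moment, N m; "opening": opening from 0.0 (shut) to 1.0 (fully open); "grasp_force": force on a finger pad.
Only numpy, scipy, OpenCV 4.12 (cv2) and the standard library are available. Lean on these libraries where they do the work, as an engineer would, in place of code of your own. Each camera call takes 0.05 s, during which the arm holds its last target. There are 200 camera calls.

## Task

Take the orange-handled feed roller out of its stand, turn it until its four splines mesh with the cross-shaped socket of the brass drive hub on the ticket printer, and slide it fully home against the spring in the socket until its collar sits on the hub. Finish while still gripping the orange handle and holding the roller pressed down (the spring lifts it as soon as you let go), and leave the blue-handled roller and everything else on the counter where it is.

Things in the scene. Friction and masses are not known exactly. Their poses are not given: they have to be found in the camera images.
- roller_grip (a point): Centre of the orange bar handle (44 x 16 x 28 mm in x, y, z) of the feed roller to fit; on the roller's axis, z up along it. Roller: 101 mm tall, 0.1 to 0.2 kg, upright in a hole of the stand. Below the handle: black rubber roller 22 mm diameter, 35 mm long; then a collar 40 mm diameter, 6 mm thick, its underside 55 mm below this point.
- roller_tip (a point): The same roller's lower tip, 87 mm below the handle's centre, same axes. The lowest 12 mm is a round pilot pin, 11.6 mm diameter, with a 5 mm cone at its end. Above it, up to the collar, 20 mm of splines: four teeth in a plus shape, 26 mm tip to tip, each 7 mm wide, pointing along the handle's +x, -x, +y and -y.
- hub_mouth (a point): Centre of the socket in the top face of the brass drive hub (round, 54 mm diameter, 40 mm tall, top 85 mm above the counter), z up. The socket is a plus: slots 10 mm wide, 29.4 mm end to end, along this point's x and y, so the roller meshes at any quarter turn, with 0.1 rad of play. Fully home, the collar lies on the hub's top and the handle's centre is 55 mm above this point.
- hub (a joint): Turn of the hub about its vertical axis, rad, counter-clockwise from above, 0 when its slots are square with the printer. Stiff friction (0.15 N m) keeps it where it is. The roller's pilot enters the middle of the socket at any angle, 12 mm deep, before its teeth reach the hub's top face.
- seat (a joint): Black spring seat at the bottom of the socket, travel in m downwards: 0 at rest (its top 20 mm below the hub's top face), 0.012 with the roller fully home. The roller's tip pushes it down; the spring pushes back with 3 N at first and 8 N when home, so a roller let go rises again.
- printer: Ticket printer, cover off, fixed. Origin: centre of its underside. White base 200 x 220 mm (x, y), deck 45 mm above the counter; hub axis at x 0, y -15 mm. Grey control panel 42 mm wide along its +y edge, top 75 mm above the counter; white paper roll, 56 mm diameter, at x -62, y -72 mm, top 95 mm above the counter.
- stand: Grey stand block 80 x 200 x 45 mm, fixed, origin at the centre of its underside. Two round holes 30 mm in diameter and 36 mm deep in its top at y +60 and -60 mm; a roller hangs in each with its collar on the top face, so the handle's centre is 100 mm above the counter.
- spare_grip (a point): Another feed roller of the same size with a blue handle and only three teeth, in the other hole of the stand; it does not fit the hub: leave it. The point is the centre of the blue handle (44 x 16 x 28 mm, x, y, z).
- stapler: Red and black stapler, about 130 mm long (x) x 40 x 55 mm high, lying between printer and stand. Origin: centre of its underside.
- reader: Silver fingerprint reader on a round black foot of 86 mm diameter, 103 mm tall. Origin: centre of its underside.
- mug: White mug, 76 mm diameter, 90 mm tall. Origin: centre of its underside.
- stamp: Wooden hand stamp 50 x 30 mm, 70 mm tall. Origin: centre of its underside.
- calculator: Grey desk calculator 150 x 100 x 24 mm. Origin: centre of its underside.
- notes: Block of yellow sticky notes 76 x 76 x 22 mm. Origin: centre of its underside.
Not all that is in view belongs to the job. Leave any turquoise look-alike of the part that bears roller_grip alone.

How it is judged:
By the outcome, as a careful person would: the job done as asked, in the order asked, and still so for the second after the job is handed in, while the arm keeps its last pose, push and grip.
It also fails if it takes over 35 s, if anything falls off the work surface, if the arm or the gripper's body presses on something with over 40 N, if the wrist force passes 120 N, or if a joint passes its speed limit or range.

## Working session

There is one attempt and no reset: what is moved stays moved. The work goes in short steps, Python scripts to look and compute and a tool call to move; the robot and the scene stay as the last step left them, time stands still between calls to the robot, and variables do not carry over. Pictures are saved under pics/ and viewed, at most 10 in all, crops included, and the job is handed in when it is done.

Besides the shell and the picture viewer there is one more tool, called after "Call:" as name(argument=value, ...), one argument or row to a line, values as JSON. servo_tool: Moves the arm, as the interface text tells. Its arguments: {"type":"object","properties":{"rows":{"type":"array","items":{"type":"object","properties":{"x":{"type":"number"},"y":{"type":"number"},"z":{"type":"number"},"spin":{"type":"number"}}}},"gripper":{"type":"number"}},"required":["rows"]}

```bash
mkdir -p pics; cat > h.py <<'E'
from station import *
import numpy as np, cv2
def ray(f,u,v):
    d=np.linalg.inv(f["mtx"])@[u,v,1]; T=np.array(f["T"]); return T[:3,3],T[:3,:3]@d
def onz(f,u,v,z):
    o,d=ray(f,u,v); return (o+d*(z-o[2])/d[2])[:2]
def proj(f,p):
    T=np.linalg.inv(np.array(f["T"])); q=np.array(f["mtx"])@(T[:3,:3]@p+T[:3,3]); return q[:2]/q[2]
E
python3 - <<'E'
from h import *
o=get_obs(); print(o)
for n in ("top","side"):
    f=grab_frame(n); cv2.imwrite(f"pics/{n}0.png",f["color"]); print(n,np.round(f["T"],3).tolist(),f["mtx"])
E
```

```text
{'time_s': 0.0, 'joints': array([-1.10148745,  0.50833287, -0.23753086,  1.50116473,  0.12567019,
        1.14893308, -0.15481642]), 'qvel': array([-0.00116276, -0.00103274,  0.00037184,  0.00036338,  0.00046578,
        0.00150202, -0.00024178]), 'joint_efforts': array([ 8.89335970e-04, -6.20597649e+01, -2.18658350e+00, -2.49651378e+01,
        1.26175582e-02,  1.22151649e-02,  2.32744060e-05]), 'tool_pos': array([222.27110395, 583.57059827, 230.42197975]), 'ee_rot': array([-5.68268409e-01, -3.08944044e+00,  2.86348348e-03]), 'ft_force': array([ 0.40860955,  0.34036162, -0.17030251]), 'wrist_torque': array([ 0.03505171, -0.02963405,  0.02216741]), 'grasp_force': 0.0, 'opening': 1.0016502895354729}
top [[0.029, -0.997, 0.067, 426.697], [-1.0, -0.029, -0.002, -36.542], [0.004, -0.067, -0.998, 1931.981], [0.0, 0.0, 0.0, 1.0]] [[608.76333428   0.         320.79723111]
 [  0.         608.76333428 234.58188411]
 [  0.           0.           1.        ]]
side [[-0.983, -0.136, 0.123, 404.692], [-0.183, 0.755, -0.629, 683.24], [-0.007, -0.641, -0.767, 966.127], [0.0, 0.0, 0.0, 1.0]] [[441.53145556   0.         321.40734951]
 [  0.         441.53145556 244.55239076]
 [  0.           0.           1.        ]]
```

View pics/top0.png

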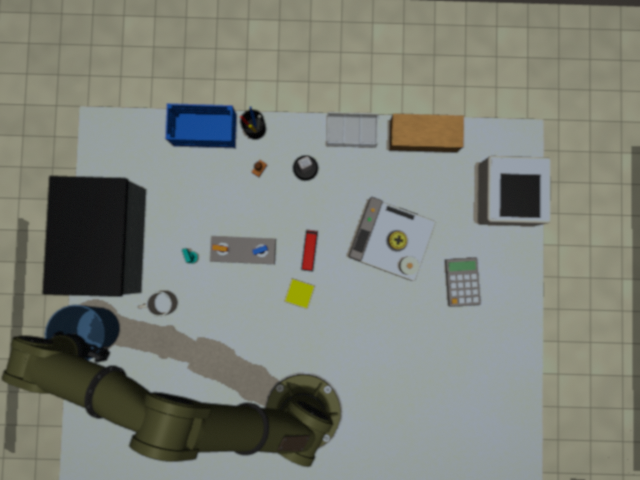

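View pics/side0.png

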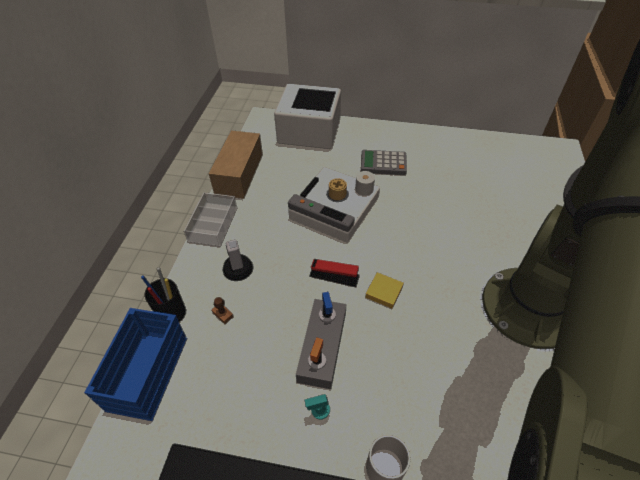

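The top view shows the stand at about (243,250), with the orange handle at (220,248) and the blue one at (261,250). The turquoise look-alike lies loose at (190,256), and the brass hub is at (398,240). In the side view orange is at (317,350), blue at (327,303), turquoise at (317,405) and the hub at (338,189). Candidates for the roller are orange, blue and turquoise. The orange one in the stand hole fits the description, and I'll confirm it in a crop.

```bash
python3 - <<'E'
from h import *
fs={n:grab_frame(n) for n in("top","side")}
def blob(n,lo,hi,box,z,name):
    f=fs[n]; x0,y0,x1,y1=box; h=cv2.cvtColor(f["color"],cv2.COLOR_BGR2HSV)[y0:y1,x0:x1]
    m=cv2.inRange(h,lo,hi); c=max(cv2.findContours(m,0,1)[0],key=cv2.contourArea)
    p=c[:,0,:].astype(float)+[x0,y0]; M=cv2.moments(m,True); u=np.array([M["m10"],M["m01"]])/M["m00"]+[x0,y0]
    w=np.array([onz(f,*q,z) for q in p],np.float32)
    r=cv2.minAreaRect(w); print(name,n,u.round(1),"world",onz(f,*u,z).round(1),"rect",np.round(r[0],1),np.round(r[1],1),round(r[2],1)); return u
for n,b in(("top",(205,235,235,262)),("side",(300,330,335,370))):
    blob(n,(5,130,80),(20,255,255),b,114 if n=="top" else 100,"orange")
for n,b in(("top",(380,220,415,258)),("side",(322,172,352,205))):
    blob(n,(18,80,40),(32,255,255),b,85,"hub")
for n,b in(("top",(248,236,275,264)),):
    blob(n,(105,130,60),(125,255,255),b,114,"blue")
A=cv2.resize(fs["side"]["color"][290:425,280:370],None,fx=4,fy=4,interpolation=2)
B=cv2.resize(fs["side"]["color"][165:245,280:390],None,fx=4,fy=4,interpolation=2)
o=np.zeros((540,800,3),np.uint8); o[:,:360]=A; o[:320,360:]=B; cv2.imwrite("pics/c1.png",o)
E
```

```text
orange top [219.4 247.7] world [500.3 260.5] rect [500.1 259.3] [43.3 13.7] 82.2
orange side [315.9 348.3] world [501.9 259.1] rect [502.3 259.5] [52.5 16.9] 83.6
hub top [397.2 240. ] world [ 540.8 -273.7] rect [ 541.1 -273.6] [54.3 53.3] 27.8
hub side [337.1 185.9] world [ 541.3 -267.3] rect [ 542.4 -271.3] [50.  55.7] 0.8
blue top [259.6 249.6] world [498.1 140.5] rect [497.2 140.3] [16.1 41.5] 20.2
```

View pics/c1.png

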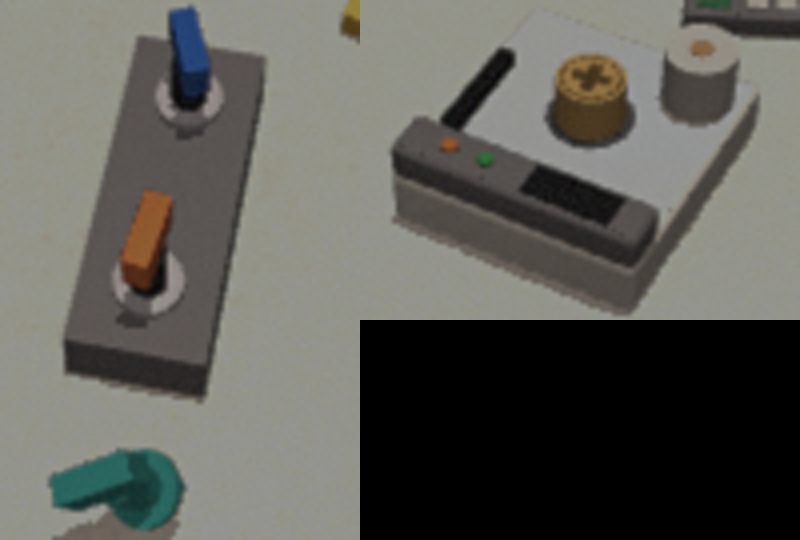

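Orange confirmed: bar handle in the stand hole, with a pale collar under it. Blue is in the far hole, and turquoise lies loose on the counter, so I leave both. I'm going above orange and turning across the bar.

Call:
servo_tool(
  rows=[
    {"x": 3.5,"y": -4.05,"spin": -0.168},
    {"x": 3.5,"y": -4.05,"spin": -0.168},
    {"x": 3.5,"y": -4.05,"spin": -0.168},
    {"x": 3.5,"y": -4.05,"spin": -0.168},
    {"x": 3.5,"y": -4.05,"spin": -0.168},
    {"x": 3.5,"y": -4.05,"spin": -0.168},
    {"x": 3.4,"y": -4.05,"spin": -0.168},
    {"x": 3.4,"y": -4.05,"spin": -0.168},
  ],
  gripper=8.5,
)

```text
invalid input
```

Call:
servo_tool(
  rows=[
    {},
    {},
  ],
)

```text
invalid input
```

```bash
cat >> h.py <<'E'
from scipy.spatial.transform import Rotation as Ro
def yaw():
    o=get_obs(); R=Ro.from_rotvec(o["ee_rot"]).as_matrix(); return o["tool_pos"].round(1),round(float(np.degrees(np.arctan2(R[1,1],R[0,1]))),2),R[:,2].round(3)
E
python3 - <<'E'
from h import *
print(yaw())
f=grab_frame("wrist"); cv2.imwrite("pics/w1.png",f["color"])
h=cv2.cvtColor(f["color"],cv2.COLOR_BGR2HSV); m=cv2.inRange(h,(5,130,60),(20,255,255))
for c in cv2.findContours(m,0,1)[0]:
    if cv2.contourArea(c)>200:
        w=np.array([onz(f,*q,114) for q in c[:,0].astype(float)],np.float32); print(c[:,0].mean(0),cv2.minAreaRect(w))
print(np.round(f["T"],3).tolist())
E
```

```text
(array([222.3, 583.8, 230.7]), 69.16, array([-0.   , -0.001, -1.   ]))
[[0.355, 0.902, 0.245, 160.006], [0.935, -0.342, -0.094, 605.869], [-0.001, 0.263, -0.965, 373.173], [0.0, 0.0, 0.0, 1.0]]
```

View pics/w1.png

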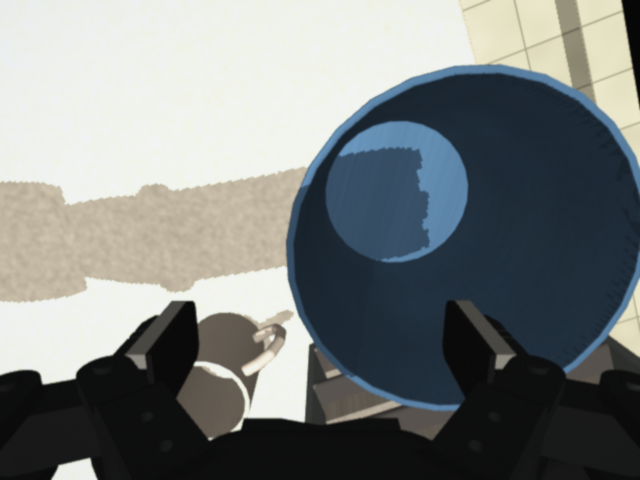

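The wrist view shows a blue bucket under the hand at about (480,230). The move was refused, probably because each row needs every field. I'll rise first.

Call:
servo_tool(
  rows=[
    {"x": 0,"y": 0,"z": 4,"spin": -0.168},
    {"x": 0,"y": 0,"z": 4,"spin": -0.168},
    {"x": 4,"y": -4.6,"z": 0,"spin": -0.168},
    {"x": 4,"y": -4.6,"z": 0,"spin": -0.168},
    {"x": 4,"y": -4.6,"z": 0,"spin": -0.168},
    {"x": 4,"y": -4.6,"z": 0,"spin": -0.168},
    {"x": 4,"y": -4.6,"z": 0,"spin": -0.168},
    {"x": 4,"y": -4.6,"z": 0,"spin": -0.168},
  ],
  gripper=8.5,
)

```text
time_s: 1.25
tool_pos: [463.4, 306.5, 311.4]
ee_rot: [-2.374, -2.058, -0.001]
ft_force: [1.0, 0.3, 0.4]
opening: 0.991
grasp_force: 0.0
```

Call:
servo_tool(
  rows=[
    {"x": 3.8,"y": -4.8,"z": -4,"spin": 0},
    {"x": 0,"y": 0,"z": -4,"spin": 0},
    {"x": 0,"y": 0,"z": 0,"spin": 0},
    {"x": 0,"y": 0,"z": 0,"spin": 0},
  ],
)

```text
time_s: 1.75
tool_pos: [495.0, 268.2, 238.4]
ee_rot: [-2.367, -2.066, -0.002]
ft_force: [0.1, -1.1, -0.7]
opening: 0.994
grasp_force: 0.0
```

```bash
cat > w.py <<'E'
from h import *
import sys
print(yaw(),get_obs()["time_s"])
f=grab_frame("wrist"); cv2.imwrite(f"pics/{sys.argv[1]}.png",f["color"])
h=cv2.cvtColor(f["color"],cv2.COLOR_BGR2HSV); m=cv2.inRange(h,(5,130,60),(20,255,255))
for c in cv2.findContours(m,0,1)[0]:
    if cv2.contourArea(c)>200:
        w=np.array([onz(f,*q,114) for q in c[:,0].astype(float)],np.float32); print(c[:,0].mean(0),cv2.minAreaRect(w))
E
python3 w.py w2
```

```text
(array([495. , 268.2, 238.4]), -7.77, array([ 0.001,  0.001, -1.   ])) 1.75
[236.92903226 411.46451613] ((412.8301696777344, 132.47952270507812), (11.25224781036377, 54.552738189697266), 73.34883117675781)
[612.49142857 274.93714286] ((691.0328369140625, 206.80845642089844), (20.895322799682617, 35.841278076171875), 58.29713439941406)
[327.69411765 233.47058824] ((499.41973876953125, 262.2134094238281), (46.552833557128906, 16.104915618896484), 82.27007293701172)
```

View pics/w2.png

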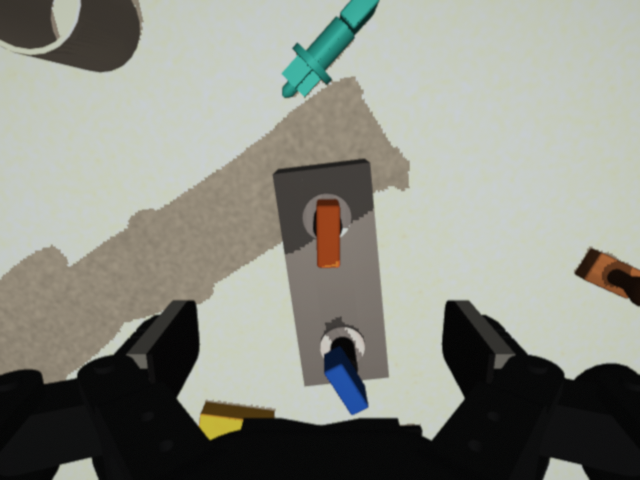

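The wrist view shows the orange bar at (328,233), between the pads and aligned with them (bar 82.2°, tool y −7.8°). Blue is at (346,380), and the turquoise part lies at (330,45). I'll centre and descend part way, then correct.

Call:
servo_tool(
  rows=[
    {"x": 0.2,"y": -0.3,"z": -2,"spin": 0},
    {"x": 0,"y": 0,"z": -3,"spin": 0},
    {"x": 0,"y": 0,"z": -3,"spin": 0},
    {"x": 0,"y": 0,"z": -1,"spin": 0},
    {"x": 0,"y": 0,"z": 0,"spin": 0},
    {"x": 0,"y": 0,"z": 0,"spin": 0},
  ],
)

```text
time_s: 2.55
tool_pos: [497.7, 264.6, 148.6]
ee_rot: [2.368, 2.064, 0.004]
ft_force: [0.2, 1.1, 0.8]
opening: 0.998
grasp_force: 0.0
```

```bash
python3 w.py w3
```

```text
(array([497.7, 264.6, 148.6]), -7.83, array([ 0.002,  0.001, -1.   ])) 2.55
[324.45816733 273.5936255 ] ((499.4542236328125, 263.4155578613281), (48.62767028808594, 15.998346328735352), 82.19300079345703)
```

Call:
servo_tool(
  rows=[
    {"x": 0.18,"y": -0.1,"z": -2,"spin": 0},
    {"x": 0,"y": 0,"z": -2,"spin": 0},
    {"x": 0,"y": 0,"z": -1.6,"spin": 0},
    {"x": 0,"y": 0,"z": -1,"spin": 0},
    {"x": 0,"y": 0,"z": 0,"spin": 0},
  ],
)

```text
time_s: 3.22
tool_pos: [498.5, 263.0, 80.7]
ee_rot: [-2.368, -2.064, 0.001]
ft_force: [-0.6, -0.6, 0.3]
opening: 0.999
grasp_force: 0.0
```

Call:
servo_tool(
  rows=[
    {"x": 0,"y": 0,"z": 0,"spin": 0},
    {"x": 0,"y": 0,"z": 0,"spin": 0},
    {"x": 0,"y": 0,"z": 0,"spin": 0},
    {"x": 0,"y": 0,"z": 0,"spin": 0},
    {"x": 0,"y": 0,"z": 0,"spin": 0},
    {"x": 0,"y": 0,"z": 0,"spin": 0},
  ],
  gripper=0,
)

```text
time_s: 3.98
tool_pos: [499.2, 263.2, 81.6]
ee_rot: [2.368, 2.064, 0.002]
ft_force: [-0.1, -0.5, 4.2]
opening: 0.208
grasp_force: 58.6
```

```bash
python3 w.py w4
```

```text
(array([499.2, 263.2,  81.6]), -7.85, array([ 0.001,  0.001, -1.   ])) 3.975
[319.07772021 340.74093264] ((498.8204650878906, 265.09674072265625), (51.551143646240234, 15.826400756835938), 82.63314056396484)
```

View pics/w4.png

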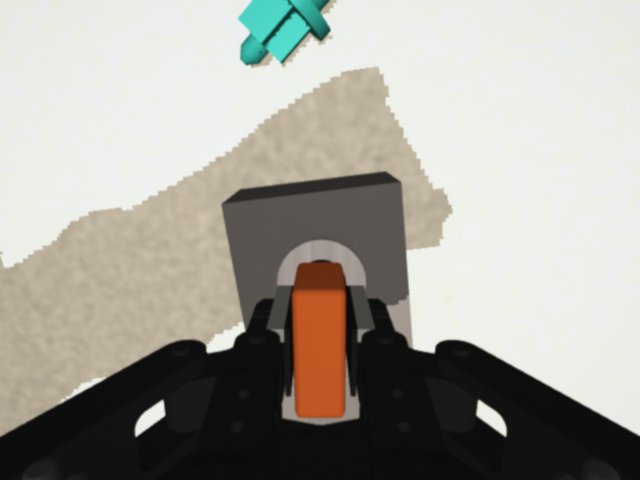

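Gripped: the bar is between the pads at (320,340), opening 0.21, 58.6 N. Correcting for the visible +y end face puts the handle axis about 2 mm toward −y from the TCP. Lifting now.

Call:
servo_tool(
  rows=[
    {"x": 0,"y": 0,"z": 0.8,"spin": 0},
    {"x": 0,"y": 0,"z": 1.5,"spin": 0},
    {"x": 0,"y": 0,"z": 2,"spin": 0},
    {"x": 0,"y": 0,"z": 2.5,"spin": 0},
    {"x": 0,"y": 0,"z": 2.5,"spin": 0},
    {"x": 0,"y": 0,"z": 2.5,"spin": 0},
    {"x": 0,"y": 0,"z": 2,"spin": 0},
    {"x": 0,"y": 0,"z": 0.5,"spin": 0},
  ],
)

```text
time_s: 5.03
tool_pos: [499.1, 263.2, 226.0]
ee_rot: [2.368, 2.064, 0.004]
ft_force: [0.1, 0.8, -2.5]
opening: 0.211
grasp_force: 58.7
```

Call:
servo_tool(
  rows=[
    {"x": 0,"y": -2.5,"z": 0,"spin": 0},
    {"x": 0,"y": -4,"z": 0,"spin": 0},
    {"x": 0,"y": -5,"z": 0,"spin": 0},
    {"x": 0,"y": -5,"z": 0,"spin": 0},
    {"x": 0,"y": -5,"z": 0,"spin": 0},
    {"x": 0,"y": -5,"z": 0,"spin": 0},
    {"x": 0,"y": -5,"z": 0,"spin": 0},
    {"x": 0,"y": -5,"z": 0,"spin": 0},
  ],
)

```text
time_s: 6.02
tool_pos: [498.1, -103.4, 223.8]
ee_rot: [-2.368, -2.064, 0.001]
ft_force: [0.7, 0.8, -1.9]
opening: 0.206
grasp_force: 58.7
```

Call:
servo_tool(
  rows=[
    {"x": -1,"y": -5,"z": 0,"spin": 0},
    {"x": -1,"y": -5,"z": 0,"spin": 0},
    {"x": -1,"y": -4,"z": 0,"spin": 0},
    {"x": -1,"y": -4,"z": 0,"spin": 0},
    {"x": 0,"y": -2,"z": 0,"spin": 0},
    {"x": 0,"y": 0,"z": 0,"spin": 0},
    {"x": 0,"y": 0,"z": 0,"spin": 0},
  ],
)

```text
time_s: 6.9
tool_pos: [459.3, -300.2, 223.7]
ee_rot: [-2.365, -2.065, -0.001]
ft_force: [-0.4, 0.6, -2.1]
opening: 0.206
grasp_force: 58.8
```

```bash
python3 w.py w5
```

```text
(array([ 459.3, -300.2,  223.7]), -7.74, array([-0.   ,  0.002, -1.   ])) 6.9
[318.37305699 340.2357513 ] ((446.9893798828125, -377.7945556640625), (117.25948333740234, 35.92707443237305), 82.9752426147461)
[424.63829787 170.78014184] ((524.6307373046875, -271.21258544921875), (41.06157684326172, 46.49189758300781), 3.249642848968506)
[562.01724138  30.94827586] ((608.9638671875, -203.04656982421875), (10.214714050292969, 11.358987808227539), 82.3013687133789)
```

View pics/w5.png

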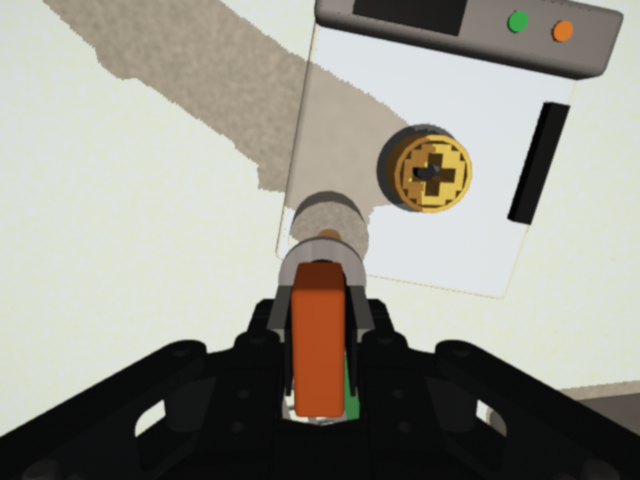

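The wrist view shows the hub top at (433,173) with the plus slots nearly square with the image, and the held roller at (325,260). I'll rectify the hub face and measure the slot angle and centre.

```bash
cat > hub.py <<'E'
from h import *
import sys
f=grab_frame("wrist"); c0=np.array([540.8,-273.])
s=6; N=420
# homography world z=85 -> rectified: col=(x-c0x)*s+N/2, row=N/2-(y-c0y)*s
W=np.array([[c0[0]+a,c0[1]+b] for a,b in((-30,-30),(30,-30),(30,30),(-30,30))])
P=np.float32([proj(f,np.r_[w,85.]) for w in W]); Q=np.float32([[(w[0]-c0[0])*s+N/2,N/2-(w[1]-c0[1])*s] for w in W])
im=cv2.warpPerspective(f["color"],cv2.getPerspectiveTransform(P,Q),(N,N),flags=cv2.INTER_CUBIC)
cv2.imwrite(f"pics/{sys.argv[1]}.png",im)
v=im.max(2); d=((v<float(sys.argv[2]))*255).astype(np.uint8)
cv2.imwrite(f"pics/{sys.argv[1]}m.png",d)
n,l,st,ce=cv2.connectedComponentsWithStats(d)
for i in range(1,n):
    if st[i,4]<1500: continue
    ys,xs=np.nonzero(l==i); r=cv2.minEnclosingCircle(np.float32(np.c_[xs,ys]))
    x=(xs-r[0][0])/s; y=(r[0][1]-ys)/s
    a=np.angle(np.sum((x+1j*y)**4))/4
    print(st[i],"circ",np.round([c0[0]+(r[0][0]-N/2)/s,c0[1]+(N/2-r[0][1])/s,r[1]/s],1),"cen",c0+[(ce[i,0]-N/2)/s,(N/2-ce[i,1])/s],"ang",np.degrees(a))
E
python3 hub.py hb1 110
```

```text
[    0    34   289   346 26243] circ [ 530.6 -272.2   29.4] cen [ 518.6712355  -264.21768345] ang -40.47222648320195
[  118   149   174   177 15818] circ [ 539.6 -277.5   15. ] cen [ 539.58485481 -277.45889704] ang -9.410139146475462
```

View pics/hb1.png

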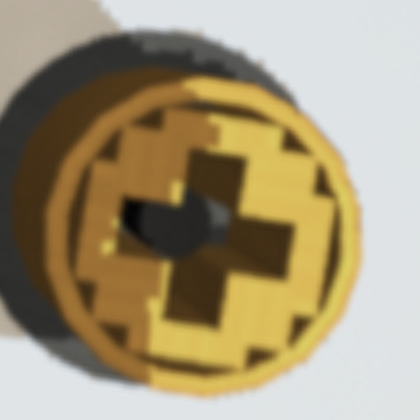

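The slot plus is centred at (539.6,−277.5) at −9.4°, and the bar sits at 82.2° ≡ −7.8°, so I spin −0.028. I'll move over the hub with the tip about 10 mm above it and check.

Call:
servo_tool(
  rows=[
    {"x": 1.5,"y": 0.5,"z": 0,"spin": -0.028},
    {"x": 2.5,"y": 0.8,"z": 0,"spin": 0},
    {"x": 2.5,"y": 0.8,"z": 0,"spin": 0},
    {"x": 1.56,"y": 0.37,"z": -1,"spin": 0},
    {"x": 0,"y": 0,"z": -2,"spin": 0},
    {"x": 0,"y": 0,"z": -2,"spin": 0},
    {"x": 0,"y": 0,"z": -1,"spin": 0},
    {"x": 0,"y": 0,"z": 0,"spin": 0},
  ],
)

```text
time_s: 8.0
tool_pos: [538.8, -276.9, 163.3]
ee_rot: [-2.396, -2.03, 0.001]
ft_force: [-0.6, -0.3, -2.5]
opening: 0.209
grasp_force: 58.8
```

```bash
python3 - <<'E'
from h import *
print(yaw())
fw=grab_frame("wrist");fs=grab_frame("side");ft=grab_frame("top")
A=cv2.resize(fw["color"][150:450,120:520],None,fx=1,fy=1)
B=cv2.resize(fs["color"][130:230,290:390],(400,400),interpolation=2)
o=np.zeros((400,800,3),np.uint8); o[:300,:400]=A; o[:,400:]=B; cv2.imwrite("pics/c2.png",o)
p,y,_=yaw(); u=np.array([np.cos(np.radians(y+90)),np.sin(np.radians(y+90)),0]); ax=p-2*u
for n,f in(("side",fs),("top",ft),("wrist",fw)): print(n,[proj(f,q).round(1) for q in (ax+[0,0,-68.6],ax+[0,0,18.4],ax+[0,0,32.4],np.array([539.6,-277.5,85]))])
for n,f,b in(("side",fs,(310,120,370,200)),("top",ft,(380,220,420,262))):
    x0,y0,x1,y1=b;h=cv2.cvtColor(f["color"],cv2.COLOR_BGR2HSV)[y0:y1,x0:x1];m=cv2.inRange(h,(5,150,60),(17,255,255));M=cv2.moments(m,True);print(n,"orange",M["m00"],M["m10"]/M["m00"]+x0,M["m01"]/M["m00"]+y0)
E
```

```text
(array([ 538.8, -276.9,  163.3]), -9.45, array([-0.002,  0.001, -1.   ]))
side [array([338.5, 180.3]), array([339.2, 156.6]), array([339.4, 152.6]), array([338.3, 183.6])]
top [array([399.6, 240.3]), array([403.6, 238.6]), array([404.3, 238.3]), array([398.5, 240.4])]
wrist [array([322.3, 256.2]), array([323.1, 336.4]), array([323.3, 359.6]), array([322.1, 246.6])]
side orange 88.0 337.78409090909093 159.42045454545456Traceback (most recent call last):
  File "<stdin>", line 10, in <module>
ZeroDivisionError: float division by zero
```

View pics/c2.png

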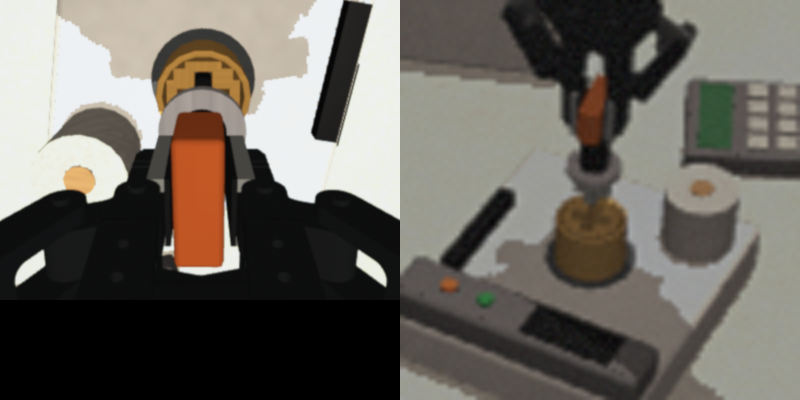

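The wrist crop shows the hub face centred at x≈203, matching the collar at ≈202, with the slot arm aligned. The side crop shows the tip just above the socket. A small shift, then I lower the pilot in.

Call:
servo_tool(
  rows=[
    {"x": 0.08,"y": 0.13,"z": 0,"spin": 0},
    {"x": 0,"y": 0,"z": -0.5,"spin": 0},
    {"x": 0,"y": 0,"z": -0.5,"spin": 0},
    {"x": 0,"y": 0,"z": -0.3,"spin": 0},
    {"x": 0,"y": 0,"z": 0,"spin": 0},
  ],
)

```text
time_s: 8.78
tool_pos: [539.9, -275.8, 150.7]
ee_rot: [-2.396, -2.03, 0.001]
ft_force: [-0.5, -0.4, -1.4]
opening: 0.211
grasp_force: 58.8
```

Call:
servo_tool(
  rows=[
    {"x": 0,"y": 0,"z": -0.3,"spin": 0},
    {"x": 0,"y": 0,"z": -0.3,"spin": 0},
    {"x": 0,"y": 0,"z": 0,"spin": 0},
  ],
)

```text
time_s: 9.15
tool_pos: [539.9, -275.8, 144.8]
ee_rot: [-2.397, -2.031, 0.0]
ft_force: [0.7, 0.4, -1.9]
opening: 0.211
grasp_force: 58.8
```

The pilot is in with no contact force. Continuing into the splines.

Call:
servo_tool(
  rows=[
    {"x": 0,"y": 0,"z": -0.25,"spin": 0},
    {"x": 0,"y": 0,"z": -0.25,"spin": 0},
    {"x": 0,"y": 0,"z": -0.25,"spin": 0},
    {"x": 0,"y": 0,"z": 0,"spin": 0},
  ],
)

```text
time_s: 9.65
tool_pos: [540.0, -275.9, 137.3]
ee_rot: [-2.397, -2.031, 0.0]
ft_force: [-0.1, -0.3, -2.8]
opening: 0.204
grasp_force: 58.8
```

Call:
servo_tool(
  rows=[
    {"x": 0,"y": 0,"z": -0.25,"spin": 0},
    {"x": 0,"y": 0,"z": -0.25,"spin": 0},
    {"x": 0,"y": 0,"z": 0,"spin": 0},
  ],
)

```text
time_s: 10.02
tool_pos: [540.2, -276.1, 132.7]
ee_rot: [2.397, 2.031, 0.0]
ft_force: [-1.4, 0.0, 0.8]
opening: 0.203
grasp_force: 59.2
```

The teeth have meshed, and the spring contact (about 3 N) came at the expected height. Pressing home.

Call:
servo_tool(
  rows=[
    {"x": 0,"y": 0,"z": -0.25,"spin": 0},
    {"x": 0,"y": 0,"z": -0.25,"spin": 0},
    {"x": 0,"y": 0,"z": -0.25,"spin": 0},
    {"x": 0,"y": 0,"z": -0.15,"spin": 0},
    {"x": 0,"y": 0,"z": 0,"spin": 0},
    {"x": 0,"y": 0,"z": 0,"spin": 0},
  ],
)

```text
time_s: 10.78
tool_pos: [540.2, -276.0, 123.7]
ee_rot: [2.397, 2.031, 0.0]
ft_force: [-1.1, 0.2, 4.9]
opening: 0.203
grasp_force: 59.6
```

Call:
servo_tool(
  rows=[
    {"x": 0,"y": 0,"z": -0.15,"spin": 0},
    {"x": 0,"y": 0,"z": -0.1,"spin": 0},
    {"x": 0,"y": 0,"z": 0,"spin": 0},
    {"x": 0,"y": 0,"z": 0,"spin": 0},
  ],
)

```text
time_s: 11.28
tool_pos: [540.4, -276.1, 121.7]
ee_rot: [2.396, 2.03, 0.001]
ft_force: [-0.9, 0.3, 8.2]
opening: 0.209
grasp_force: 60.2
```

Call:
servo_tool(
  rows=[
    {"x": 0,"y": 0,"z": -0.08,"spin": 0},
    {"x": 0,"y": 0,"z": 0,"spin": 0},
    {"x": 0,"y": 0,"z": 0,"spin": 0},
    {"x": 0,"y": 0,"z": 0,"spin": 0},
  ],
)

```text
time_s: 11.78
tool_pos: [540.6, -276.2, 121.5]
ee_rot: [2.396, 2.03, 0.001]
ft_force: [-1.9, 0.7, 12.2]
opening: 0.209
grasp_force: 60.8
```

```bash
python3 - <<'E'
from h import *
fw=grab_frame("wrist");fs=grab_frame("side")
o=np.zeros((400,800,3),np.uint8); o[:300,:400]=fw["color"][150:450,120:520]; o[:,400:]=cv2.resize(fs["color"][130:230,290:390],(400,400),interpolation=2); cv2.imwrite("pics/c3.png",o)
E
```

```text
(no output)
```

View pics/c3.png

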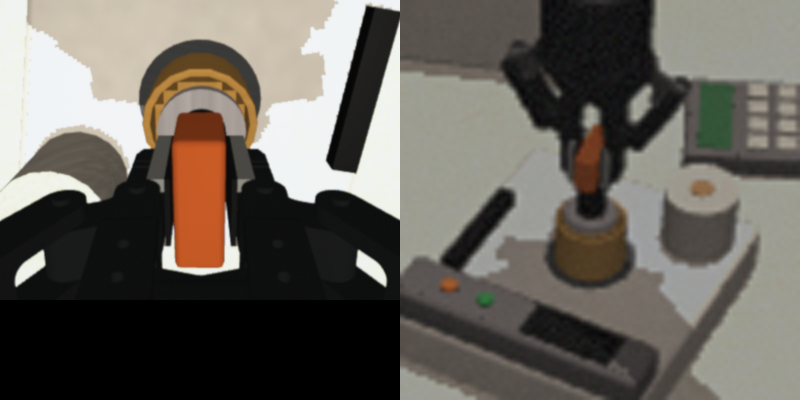

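Both crops show the collar lying flat on the hub. The z travel has stopped (0.2 mm for 0.8 mm commanded) while the force rises, so it is home. One slight extra push for margin, then hand in.

Call:
servo_tool(
  rows=[
    {"x": 0,"y": 0,"z": -0.06,"spin": 0},
    {"x": 0,"y": 0,"z": 0,"spin": 0},
    {"x": 0,"y": 0,"z": 0,"spin": 0},
    {"x": 0,"y": 0,"z": 0,"spin": 0},
  ],
)

```text
time_s: 12.38
tool_pos: [540.7, -276.2, 121.4]
ee_rot: [2.396, 2.03, 0.002]
ft_force: [-2.3, 1.3, 15.5]
opening: 0.204
grasp_force: 61.2
```

```bash
python3 -c "
from station import *
o=get_obs();print(o['tool_pos'],o['ft_force'],o['grasp_force'])
print(close_job())"
```

```text
[ 540.71902944 -276.19158706  121.41020672] [-2.33839794  1.30924591 15.50328326] 61.211026310920715
the job is handed in; nothing more can be done
None
```

The orange-handled roller is meshed with the hub and pressed fully home, its collar on the hub; I handed the job in at 12.4 s, still gripping the handle and pressing down at about 15 N, and nothing else was moved.

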